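# Turn the drip board over into the tier organiser

## Task

The bamboo drip board has been left ribs-down on the worktop in front of the clear organiser. Push it up against the organiser's front lip, tip it up on edge against that lip and over it into the empty middle compartment of the lower tier, and push it in until it lies ribs up, flat on the compartment's floor. Leave the ramekin, the scraper, the teaspoon and the filter cup where they are.

Things in the scene. Friction and masses are not known exactly. Their poses are not given: they have to be found in the camera images.
- drip_board: Loose bamboo drip board, 0.14 kg: plank 105 mm (x) by 120 mm (y) by 10 mm with 5 ribs on one side, 17 mm thick in all, too wide to grip across. It starts ribs down, its square end (+x) towards the lip, its undercut front end (-x) towards the robot. Origin: centre of the ribbed side (on the worktop at the start); z points from the ribs to the plain side: up at the start, down once turned over.
- board_mid (a point): Centre of the drip board, half way through its 17 mm thickness (8.5 mm along z from its origin). Ribs: 7 mm high, along x, flush with the square end, 14 mm short of the front end. The front end is undercut at 45 degrees for fingers: its edge is 15.5 to 17 mm above the worktop and the slope runs down and inwards, 8.5 mm, to the plank's underside at 7 mm.
- organiser: Clear acrylic two-tier organiser, 400 mm wide, 5 mm walls, fast on the worktop (never slides). Origin: on the worktop at the foot of the lower tier's front lip, on its front face, at mid width; x points into the organiser, y along the lip to the left, z up. The upper tier stands behind: x from 140 to 250 mm, floor 105 mm and edges up to 125 mm above the worktop.
- lip (a point): Middle of the lip's top front edge: 25 mm above the worktop, straight above the organiser's origin. The lip is an upright wall 5 mm thick all along the front, smooth and slippery (friction about 0.3). Tipped up, the board stands on its square end against the lip's outside; tipped on over it, it may come to rest on the lip with that end, now towards the robot, still on the worktop.
- compartment (a point): Centre of the floor of the lower tier's empty middle compartment: x 75 mm from the organiser's origin, 5 mm above the worktop. Inside it measures 140 mm deep (organiser x 5 to 145 mm) and 176 mm wide (y -88 to 88 mm), between two dividers 25 mm high, the 25 mm lip and a back wall 60 mm high.
- ramekin: Small white fluted ceramic ramekin, 73 mm across, 42 mm high, standing in the left end compartment (y about 144 mm in the organiser's frame). Origin: centre of its underside.
- scraper: Yellow plastic dish scraper, 130 mm long, 50 mm wide, lying in the right end compartment. Origin: underside, near its middle.
- teaspoon: Steel teaspoon, 130 mm long, lying beside the scraper in the right end compartment. Origin: underside, near its middle.
- filter_cup: Steel mesh filter cup, 75 mm across the rim, 68 mm high, with a short rim handle, standing on the upper tier. Origin: centre of its underside.
Things that resemble listed ones, but are neither listed nor needed, are in the scene too. There is more than one size of the drip_board; the one meant has the size given above.

How it is judged:
By the outcome, as a careful person would: the job done as asked, in the order asked, and still so for the second after the job is handed in, with the robot touching nothing.
It also fails if it takes over 72 s, if anything falls off the work surface, if the arm or the gripper's body presses on something with over 40 N, if the wrist force passes 120 N, or if a joint passes its speed limit or range.

## Robot

A 6-joint arm with a two-finger parallel gripper is mounted at the origin on the work surface. World frame = base frame: x ahead of the robot, y to its left, z up, the work surface at z = 0. Lengths are in m, angles in rad, forces in N, time in s.
With the tool pointing down it reaches from about 0.425 to 0.95 m from the base axis. Payload 3.5 kg.
Tool frame: the origin (TCP) lies at the very end of the fingers, on their centre line; the grasp point (between the pads) lies ctrl.tcp_to_grasp behind it (ctrl.tcp_to_grasp is the distance from the TCP to the grasp point, in m); z points along the fingers, y is the line along which they close (so a half turn about z gives the same grasp; the last joint's range is limited). The gripper opens to 85 mm and grips with 20 to 120 N. Pads are 22 mm wide; open, the fingers measure 114 mm over their backs; the gripper's body (76 mm by 85 mm) begins 54 mm behind the grasp point. The pads swing forward as they close: fully open they stand 13 mm farther back than shut.
Start: joints at [-1.265, 0.286, 1.577, -0, 1.279, -0.15], TCP at [0.297, -0.606, 0.231] pointing down, gripper open.
Joint ranges: [-2.77, 2.77], [-0.9, 2.22], [0.21, 2.48], [-1.53, 4.67], [0.24, 2.81], [-2.84, 2.84]. Speed limits (rad/s): [2.79, 2.79, 3.14, 3.14, 3.14, 3.14].

## Interface

Orientations are given as a unit quaternion [x, y, z, w].
In Python, from plant import ctrl gives the robot as it stands.
- The arm moves only by the shell command python3 -m inch 'ROWS' [FORCE]. ROWS is JSON, a list of rows, each an object with "slide": the shift along the tool's x, y, z in cm, a list of three; "turn": the turn about the tool's z in rad; "grip": the finger opening in cm, from 0 to 8.54. A call has 1 to 20 rows; each row is the pose to reach, as a shift and turn from the pose commanded when the call began, along the tool's axes at that moment; what a row does not reach only later rows make up. A row lasts 1/10 s, in which the tool goes at most 50 mm and 8.59 degrees, less where a joint would pass 70% of its speed; a pose out of reach is approached as far as the arm can. A call with a gripper value outside its range is refused whole. The fingers move at their own pace and stop on an object; FORCE is the grip in N (left out, the last holds). Time passes only in rows, so rows that repeat a pose let the fingers close. It gives the time, the measured TCP pose, the force, the opening and the grip force at its end, in the units of the state.
- ctrl.get_state(): the state, without advancing time (a new reading comes with each control period).
- ctrl.read_camera(name): name is "side" or "top"; returns (picture, depth): 480x640x3 uint8, red, green, blue; 480x640 float32, m along the optical axis (not along the pixel's ray), 0 where there is no reading.
- ctrl.camera_info(name): a dict with "K" (3x3 intrinsics, pixels), "camera_from_world" (4x4, takes a point from world to camera coordinates). Camera axes: x right, y down, z forward; pixel columns grow to the right and rows downward; lengths in m; the calibration is good to about 2 mm. A picture is of the moment at which its call begins. camera_info takes no time and is no camera call.
- ctrl.sign_off(): hands the job in; it is judged then, once.
The state is a dict: "time": time; "qpos": joint angles; "dq": joint speeds; "joint_efforts": joint torques, N m; "eef_pos": TCP position; "tcp_rot": TCP orientation; "contact_force": force on the tool from outside, world axes, zero at the start; "wrist_torque": the same for the moment, N m; "opening": opening from 0.0 (shut) to 1.0 (fully open); "finger_force": force on a finger pad.
Only numpy, scipy, OpenCV 4.12 (cv2) and the standard library are available. Lean on these libraries where they do the work, as an engineer would, in place of code of your own. Each camera call takes 0.05 s, during which the arm holds its last target. There are 200 camera calls.

## Working session

There is one attempt and no reset: what is moved stays moved. The work goes in short steps, Python scripts to look and compute and a shell command to move; the robot and the scene stay as the last step left them, time stands still between calls to the robot, and variables do not carry over. Pictures are saved under pics/ and viewed, at most 10 in all, crops included, and the job is handed in when it is done.

```bash
ls; mkdir -p pics; python3 - <<'E'
from plant import ctrl
import cv2,numpy as np
for n in("top","side"):
    p,d=ctrl.read_camera(n);cv2.imwrite(f"pics/{n}0.png",p[:,:,::-1]);np.save(f"pics/{n}0d.npy",d)
    i=ctrl.camera_info(n);print(n,np.round(i["K"],1).tolist(),np.round(i["camera_from_world"],3).tolist())
s=ctrl.get_state();print(s["time"],s["eef_pos"],s["tcp_rot"],s["opening"],ctrl.tcp_to_grasp)
E
```

```text
pics
top [[511.0, 0.0, 321.8], [0.0, 511.0, 237.2], [0.0, 0.0, 1.0]] [[-0.009, -1.0, -0.003, 0.015], [-0.988, 0.009, -0.154, 0.589], [0.154, 0.002, -0.988, 1.083], [0.0, 0.0, 0.0, 1.0]]
side [[507.6, 0.0, 317.0], [0.0, 507.6, 239.0], [0.0, 0.0, 1.0]] [[0.902, -0.432, -0.004, -0.491], [-0.335, -0.693, -0.638, 0.281], [0.273, 0.577, -0.77, 0.709], [0.0, 0.0, 0.0, 1.0]]
0.1 [ 0.29695837 -0.60550052  0.23006832] [ 9.74142198e-01  2.25933274e-01 -8.30785173e-05 -1.06133114e-03] 1.0019352271923219 0.0187
```

View pics/top0.png

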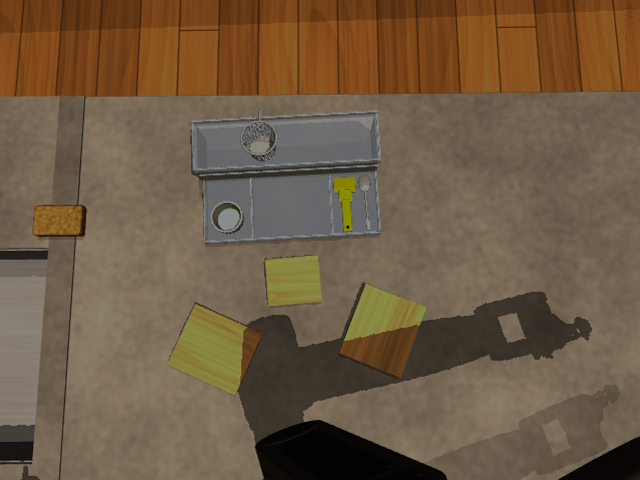

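View pics/side0.png

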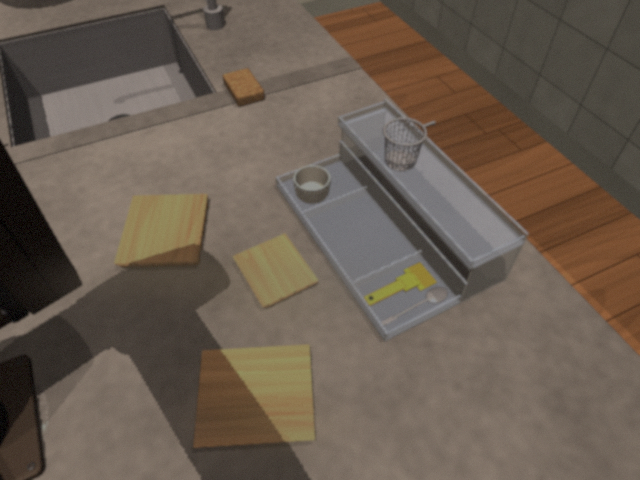

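The top view shows three bamboo boards, at (293,280), (216,348) and (383,330). The one at (293,280) is about 55 x 50 px, or roughly 120 x 105 mm, so it fits. The other two are clearly bigger. I'll measure all three and enlarge the candidate.

```bash
cat > h.py <<'E'
from plant import ctrl
import cv2,numpy as np
def ray(n,uv,z):
    i=ctrl.camera_info(n);K=np.array(i["K"]);T=np.array(i["camera_from_world"]);R=T[:3,:3];c=-R.T@T[:3,3]
    uv=np.atleast_2d(uv).astype(float);d=np.c_[uv,np.ones(len(uv))]@np.linalg.inv(K).T@R
    z=np.broadcast_to(z,len(uv));return c+d*((z-c[2])/d[:,2])[:,None]
def pts(n,d):  # world point per pixel
    i=ctrl.camera_info(n);K=np.array(i["K"]);T=np.array(i["camera_from_world"])
    v,u=np.mgrid[:480,:640];p=np.stack([(u-K[0,2])/K[0,0]*d,(v-K[1,2])/K[1,1]*d,d],-1)
    return (p-T[:3,3])@T[:3,:3]
def grab(name):
    o={}
    for n in("top","side"):
        p,d=ctrl.read_camera(n);cv2.imwrite(f"pics/{n}{name}.png",p[:,:,::-1]);np.save(f"pics/{n}{name}d.npy",d);o[n]=(p,d)
    return o
E
python3 - <<'E'
from h import *
for n in("top","side"):
    im=cv2.imread(f"pics/{n}0.png");d=np.load(f"pics/{n}0d.npy");W=pts(n,d)
    h=cv2.cvtColor(im,cv2.COLOR_BGR2HSV)
    m=cv2.inRange(h,(12,70,60),(32,200,255))
    m=cv2.morphologyEx(m,cv2.MORPH_OPEN,np.ones((3,3)))
    cs,_=cv2.findContours(m,0,2)
    for c in cs:
        if cv2.contourArea(c)<1200:continue
        r=cv2.minAreaRect(c);b=cv2.boxPoints(r);
        if r[0][1]<230 and n=="top":continue
        w=ray(n,b,.017)
        q=cv2.minAreaRect(ray(n,c[:,0],.017)[:,:2].astype(np.float32))
        mm=np.zeros(m.shape,np.uint8);cv2.drawContours(mm,[c],-1,255,-1)
        print(n,np.round(r[0]),"rect",np.round(q[0],4),np.round(q[1],4),round(q[2],1),"z",np.median(W[mm>0][:,2]))
# organiser depth
d=np.load("pics/top0d.npy");W=pts("top",d)
for u in(215,290,300,370):
    print(u,[(v,*np.round(W[v,u],3)) for v in (160,168,176,200,228,232,234,236,238,240,242,244,250)][3:])
im=cv2.imread("pics/top0.png");a=cv2.resize(im[150:320,190:400],None,fx=3.5,fy=3.5,interpolation=2);cv2.imwrite("pics/c0.png",a)
E
```

```text
top [320. 255.] rect [0.5887 0.0161] [1.5143 1.0223] 89.5 z -0.0010288803303795406
side [252. 396.] rect [ 0.388  -0.1187] [0.1496 0.1691] 67.4 z 0.022653591256269107
side [275. 269.] rect [0.4991 0.0747] [0.1076 0.1292] 4.6 z 0.016546503969181503
side [161. 231.] rect [0.35   0.2481] [0.1803 0.1512] 65.9 z 0.022607307901012026
side [510. 155.] rect [1.0455 0.2664] [1.1646 0.2272] 89.8 z -0.7500471845610327
215 [(200, np.float64(0.686), np.float64(0.258), np.float64(0.001)), (228, np.float64(0.612), np.float64(0.246), np.float64(0.047)), (232, np.float64(0.611), np.float64(0.256), np.float64(0.001)), (234, np.float64(0.606), np.float64(0.255), np.float64(0.002)), (236, np.float64(0.602), np.float64(0.256), np.float64(-0.0)), (238, np.float64(0.596), np.float64(0.255), np.float64(0.006)), (240, np.float64(0.588), np.float64(0.25), np.float64(0.027)), (242, np.float64(0.585), np.float64(0.252), np.float64(0.018)), (244, np.float64(0.584), np.float64(0.256), np.float64(-0.004)), (250, np.float64(0.57), np.float64(0.256), np.float64(-0.002))]
290 [(200, np.float64(0.685), np.float64(0.08
[... 1195 characters left out ...]
(0.567), np.float64(0.06), np.float64(0.001))]
370 [(200, np.float64(0.682), np.float64(-0.102), np.float64(0.005)), (228, np.float64(0.616), np.float64(-0.101), np.float64(0.004)), (232, np.float64(0.604), np.float64(-0.099), np.float64(0.024)), (234, np.float64(0.601), np.float64(-0.1), np.float64(0.011)), (236, np.float64(0.599), np.float64(-0.101), np.float64(-0.0)), (238, np.float64(0.594), np.float64(-0.101), np.float64(0.001)), (240, np.float64(0.59), np.float64(-0.101), np.float64(-0.002)), (242, np.float64(0.585), np.float64(-0.101), np.float64(-0.002)), (244, np.float64(0.58), np.float64(-0.101), np.float64(-0.001)), (250, np.float64(0.567), np.float64(-0.101), np.float64(-0.005))]
```

View pics/c0.png

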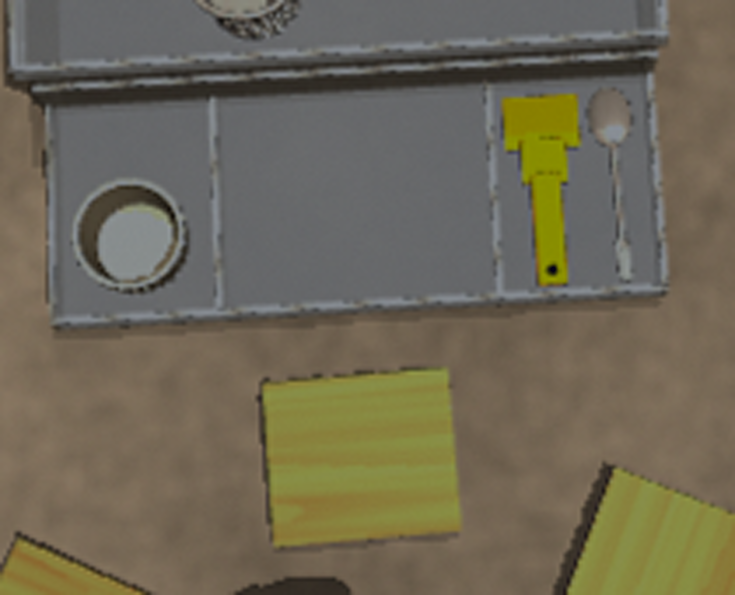

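The enlarged crop confirms it. The middle board, with full-image corners at about (265,259), (318,255), (321,302) and (268,306), matches 105 x 120 mm and 17 mm thick. The other two are about 150 x 170 mm and 23 mm thick. Next I'll fit the lip line and the board edges.

```bash
python3 - <<'E'
from h import *
b=ray("top",[(265.4,258.6),(318,255.4),(321.4,302),(268,306.3)],.017)
print("board",np.round(b,4).tolist(),"c",b.mean(0).round(4),"sides",[round(np.linalg.norm(b[i]-b[i-1]),4) for i in range(4)])
im=cv2.imread("pics/top0.png");h=cv2.cvtColor(im,cv2.COLOR_BGR2HSV)
m=(((h[:,:,0]>12)&(h[:,:,0]<34)&(h[:,:,1]>105)&(h[:,:,2]>80))*255).astype(np.uint8);m[:250]=0;m[310:]=0;m[:,:262]=0;m[:,325:]=0
c=np.argwhere(m)[:,::-1];q=cv2.minAreaRect(ray("top",c,.017)[:,:2].astype(np.float32));print("mask rect",q,len(c))
for n in("top","side"):
    W=pts(n,np.load(f"pics/{n}0d.npy"));x,y,z=W[...,0],W[...,1],W[...,2]
    k=(z>.015)&(z<.03)&(x>.57)&(x<.625)&(y>-.12)&(y<.24)
    # keep near-lip, robust
    P=W[k]; l=cv2.fitLine(P[:,:2].astype(np.float32),cv2.DIST_HUBER,0,.002,.001).ravel()
    print(n,"lip line",l.round(4),"yaw of normal",np.degrees(np.arctan2(-l[0],l[1])).round(2) , k.sum(), "x at y=.075",l[2]+(.075-l[3])*l[0]/l[1])
print("lip foot corners z0",ray("top",[(205.7,243.1),(380,234.5)],0).round(4).tolist(),"z25",ray("top",[(205.7,241),(380,232)],.025).round(4).tolist())
print("divs z25",ray("top",[(190+219/3.5,150+305/3.5),(190+500/3.5,150+290/3.5)],.025).round(4).tolist())
E
```

```text
board [[0.5464, 0.1374, 0.017], [0.5526, 0.0189, 0.017], [0.4483, 0.0121, 0.017], [0.4399, 0.1308, 0.017]] c [0.4968 0.0748 0.017 ] sides [np.float64(0.1068), np.float64(0.1187), np.float64(0.1046), np.float64(0.119)]
mask rect ((0.4975808560848236, 0.07591208815574646), (0.10604766011238098, 0.12031620740890503), 4.293322563171387) 2542
top lip line [ 0.0468 -0.9989  0.5964  0.0549] yaw of normal -177.32 541 x at y=.075 0.5954377
side lip line [ 0.0396 -0.9992  0.5951  0.1032] yaw of normal -177.73 1063 x at y=.075 0.59622
lip foot corners z0 [[0.5855, 0.2769, 0.0], [0.6017, -0.1241, 0.0]] z25 [[0.5866, 0.2712, 0.025], [0.6034, -0.1214, 0.025]]
divs z25 [[0.5944, 0.1658, 0.025], [0.6025, -0.0151, 0.025]]
```

Findings:
- **Lip:** front face at x ≈ 0.595 at y ≈ 0.075, with a heading of about 2.5°.
- **Board:** centre about (0.497, 0.0755), heading about 4°, lined up with the compartment.

The tool goes behind the front edge first, staying high.

```bash
python3 -m inch '[{"slide":[40,-42.3,0],"turn":0.412,"grip":6},{"slide":[40,-42.3,0],"turn":0.412,"grip":6},{"slide":[40,-42.3,0],"turn":0.412,"grip":6},{"slide":[40,-42.3,0],"turn":0.412,"grip":6},{"slide":[40,-42.3,0],"turn":0.412,"grip":6},{"slide":[40,-42.3,0],"turn":0.412,"grip":6},{"slide":[40,-42.3,0],"turn":0.412,"grip":6},{"slide":[40,-42.3,0],"turn":0.412,"grip":6},{"slide":[40,-42.3,0],"turn":0.412,"grip":6},{"slide":[40,-42.3,0],"turn":0.412,"grip":6},{"slide":[40,-42.3,0],"turn":0.412,"grip":6},{"slide":[40,-42.3,0],"turn":0.412,"grip":6},{"slide":[41.5,-55.1,0],"turn":0.412,"grip":6},{"slide":[41.5,-55.1,0],"turn":0.412,"grip":6},{"slide":[41.5,-55.1,0],"turn":0.412,"grip":6},{"slide":[41.5,-55.1,0],"turn":0.412,"grip":6},{"slide":[41.5,-55.1,0],"turn":0.412,"grip":6},{"slide":[41.5,-55.1,0],"turn":0.412,"grip":6}]' 60
```

```text
time: 1.9
eef_pos: [0.4275, 0.0706, 0.2313]
tcp_rot: [1.0, 0.021, 0.0, 0.0]
contact_force: [0.1, 0.1, -0.3]
opening: 0.703
finger_force: 0.0
```

```bash
python3 -m inch '[{"slide":[0,0,10],"turn":0,"grip":6},{"slide":[0,0,10],"turn":0,"grip":6},{"slide":[0,0,18],"turn":0,"grip":6},{"slide":[0,0,18],"turn":0,"grip":6},{"slide":[0,0,20],"turn":0,"grip":6},{"slide":[0,0,22],"turn":0,"grip":6},{"slide":[0,0,22.3],"turn":0,"grip":6},{"slide":[0,0,22.3],"turn":0,"grip":6}]'
python3 - <<'E'
from h import *
o=grab("1");im=cv2.cvtColor(o["side"][0],cv2.COLOR_RGB2BGR)
cv2.imwrite("pics/c1.png",cv2.resize(im[150:350,150:400],None,fx=3,fy=3))
E
```

```text
time: 2.7
eef_pos: [0.4273, 0.0705, 0.008]
tcp_rot: [1.0, 0.021, -0.001, -0.0]
contact_force: [-0.3, -0.0, 0.5]
opening: 0.703
finger_force: 0.0
```

View pics/c1.png

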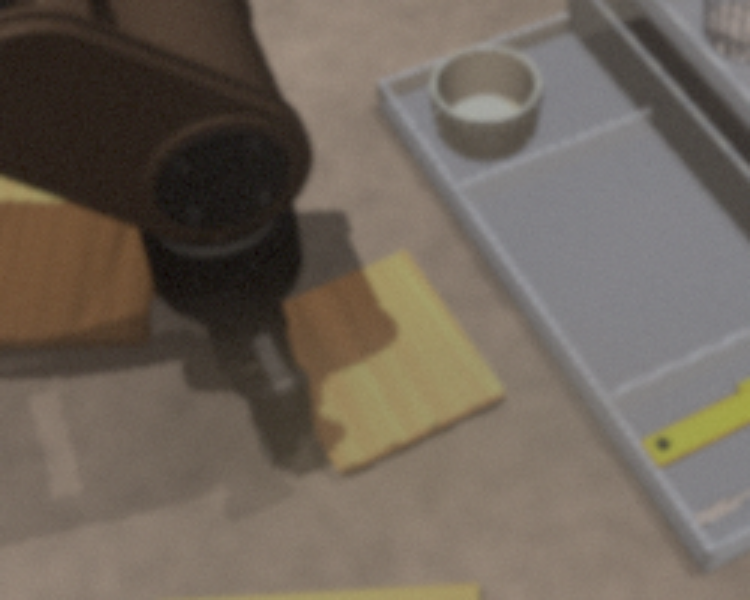

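The fingertips are down just behind the board's front edge, at about (290,440) in the crop. Now I'll push it forward to the lip.

```bash
python3 -m inch '[{"slide":[0.7,0,0],"turn":0,"grip":6},{"slide":[1.4,0,0],"turn":0,"grip":6},{"slide":[2.1,0,0],"turn":0,"grip":6},{"slide":[2.8,0,0],"turn":0,"grip":6},{"slide":[3.5,0,0],"turn":0,"grip":6},{"slide":[4.1,0,0],"turn":0,"grip":6},{"slide":[4.5,0,0],"turn":0,"grip":6},{"slide":[4.8,0,0],"turn":0,"grip":6},{"slide":[5.0,0,0],"turn":0,"grip":6},{"slide":[5.0,0,0],"turn":0,"grip":6}]'
```

```text
time: 3.8
eef_pos: [0.4775, 0.0737, 0.0091]
tcp_rot: [1.0, 0.022, -0.001, -0.0]
contact_force: [-4.0, 0.1, 6.5]
opening: 0.702
finger_force: 3.8
```

```bash
python3 -m inch '[{"slide":[0.1,0,0],"turn":0,"grip":6},{"slide":[0.2,0,0],"turn":0,"grip":6},{"slide":[0.2,0,0],"turn":0,"grip":6}]'; python3 - <<'E'
from h import *
o=grab("2");im=cv2.cvtColor(o["side"][0],cv2.COLOR_RGB2BGR)
cv2.imwrite("pics/c2.png",cv2.resize(im[150:350,200:450],None,fx=3,fy=3))
E
```

```text
time: 4.1
eef_pos: [0.4791, 0.0738, 0.009]
tcp_rot: [1.0, 0.022, -0.001, -0.0]
contact_force: [-5.2, -0.7, 7.6]
opening: 0.703
finger_force: 4.4
```

View pics/c2.png

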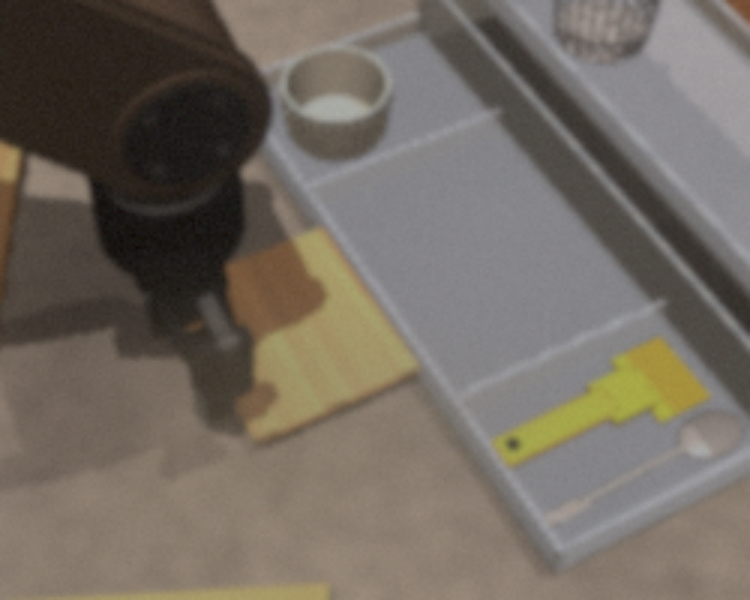

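The board looks to be at or nearly at the lip: its corners at crop (320,230) and (415,372) sit on the lip line. The force isn't rising yet, so I'll press a little further.

```bash
python3 -m inch '[{"slide":[0.15,0,0],"turn":0,"grip":6},{"slide":[0.3,0,0],"turn":0,"grip":6},{"slide":[0.3,0,0],"turn":0,"grip":6}]';python3 -m inch '[{"slide":[0.15,0,0],"turn":0,"grip":6},{"slide":[0.3,0,0],"turn":0,"grip":6},{"slide":[0.3,0,0],"turn":0,"grip":6}]'
```

```text
time: 4.5
eef_pos: [0.4793, 0.0739, 0.0088]
tcp_rot: [1.0, 0.023, -0.005, 0.0]
contact_force: [-12.1, -1.3, 15.1]
opening: 0.7
finger_force: 10.0
time: 4.8
eef_pos: [0.4795, 0.0739, 0.0087]
tcp_rot: [1.0, 0.023, -0.009, 0.0]
contact_force: [-20.7, -2.7, 23.9]
opening: 0.702
finger_force: 15.7
```

The board is seated against the lip: x has stopped at 0.4795 and the force is 20 N. Next I'll raise the tool while pressing so that friction lifts the front edge.

```bash
python3 -m inch '[{"slide":[0,0,-0.3],"turn":0,"grip":6},{"slide":[0,0,-0.6],"turn":0,"grip":6},{"slide":[0,0,-0.9],"turn":0,"grip":6},{"slide":[0,0,-0.9],"turn":0,"grip":6}]'; python3 - <<'E'
from h import *
o=grab("3")
for n in o:
  W=pts(n,o[n][1]);x,y,z=W[...,0],W[...,1],W[...,2]
  k=(x>.49)&(x<.59)&(y>.015)&(y<.13)&(z>.005)&(z<.08);P=W[k];A=np.c_[P[:,:2],np.ones(len(P))]
  print(n,k.sum(),np.percentile(P[:,2],[5,50,95]).round(4),"slope",np.linalg.lstsq(A,P[:,2],rcond=None)[0].round(3))
E
```

```text
time: 5.2
eef_pos: [0.4869, 0.0739, 0.0183]
tcp_rot: [1.0, 0.022, 0.002, 0.0]
contact_force: [-0.5, 0.5, 0.1]
opening: 0.702
finger_force: 0.0
top 844 [0.0119 0.0153 0.0192] slope [-0.014  0.001  0.024]
side 2421 [0.0134 0.0166 0.0188] slope [-0.045  0.003  0.042]
```

The tip slipped over the top. With the fingers open the tips sit higher than the TCP, so the contact was too high. I'll back off, go lower until the worktop is felt, and try again.

```bash
python3 -m inch '[{"slide":[-2.2,0,-0.3],"turn":0,"grip":6},{"slide":[-2.2,0,-0.3],"turn":0,"grip":6},{"slide":[-2.2,0,1.0],"turn":0,"grip":6},{"slide":[-2.2,0,1.5],"turn":0,"grip":6},{"slide":[-2.2,0,1.5],"turn":0,"grip":6}]';  python3 -m inch '[{"slide":[0,0,0.2],"turn":0,"grip":6},{"slide":[0,0,0.4],"turn":0,"grip":6},{"slide":[0,0,0.4],"turn":0,"grip":6}]';python3 -m inch '[{"slide":[0,0,0.2],"turn":0,"grip":6},{"slide":[0,0,0.3],"turn":0,"grip":6},{"slide":[0,0,0.3],"turn":0,"grip":6}]'
```

```text
time: 5.8
eef_pos: [0.4627, 0.0729, 0.0009]
tcp_rot: [1.0, 0.022, -0.001, -0.0]
contact_force: [0.2, 0.2, 0.3]
opening: 0.7
finger_force: 0.0
time: 6.1
eef_pos: [0.4632, 0.0729, -0.0019]
tcp_rot: [1.0, 0.022, -0.0, -0.0]
contact_force: [0.1, -0.3, 0.7]
opening: 0.704
finger_force: 0.0
time: 6.4
eef_pos: [0.4631, 0.0729, -0.0048]
tcp_rot: [1.0, 0.022, -0.0, -0.0]
contact_force: [-0.7, 0.6, 1.2]
opening: 0.699
finger_force: 0.0
```

```bash
python3 -m inch '[{"slide":[0.7,0,0],"turn":0,"grip":6},{"slide":[1.3,0,0],"turn":0,"grip":6},{"slide":[1.6,0,0],"turn":0,"grip":6},{"slide":[1.8,0,0],"turn":0,"grip":6},{"slide":[1.8,0,0],"turn":0,"grip":6}]';python3 -m inch '[{"slide":[0.2,0,0],"turn":0,"grip":6},{"slide":[0.3,0,0],"turn":0,"grip":6},{"slide":[0.3,0,0],"turn":0,"grip":6}]'
```

```text
time: 6.9
eef_pos: [0.4786, 0.0737, -0.005]
tcp_rot: [1.0, 0.023, -0.004, 0.0]
contact_force: [-9.4, -1.8, 8.1]
opening: 0.702
finger_force: 5.7
time: 7.2
eef_pos: [0.4786, 0.0737, -0.005]
tcp_rot: [1.0, 0.023, -0.009, 0.0]
contact_force: [-17.7, -2.5, 18.3]
opening: 0.703
finger_force: 11.8
```

```bash
python3 -m inch '[{"slide":[0,0,-0.2],"turn":0,"grip":6},{"slide":[0,0,-0.4],"turn":0,"grip":6},{"slide":[0,0,-0.4],"turn":0,"grip":6}]';python3 -m inch '[{"slide":[0,0,-0.2],"turn":0,"grip":6},{"slide":[0,0,-0.4],"turn":0,"grip":6},{"slide":[0,0,-0.4],"turn":0,"grip":6}]'; python3 - <<'E'
from h import *
o=grab("4")
for n in o:
  W=pts(n,o[n][1]);x,y,z=W[...,0],W[...,1],W[...,2]
  k=(x>.495)&(x<.585)&(y>.015)&(y<.13)&(z>.005)&(z<.08);P=W[k];A=np.c_[P[:,:2],np.ones(len(P))]
  print(n,k.sum(),np.percentile(P[:,2],[5,50,95]).round(4),"slope",np.linalg.lstsq(A,P[:,2],rcond=None)[0].round(3))
E
```

```text
time: 7.5
eef_pos: [0.4785, 0.0738, -0.0031]
tcp_rot: [1.0, 0.022, -0.007, 0.0]
contact_force: [-8.7, -2.6, -0.3]
opening: 0.706
finger_force: 4.6
time: 7.8
eef_pos: [0.4786, 0.0738, 0.0008]
tcp_rot: [1.0, 0.022, -0.007, 0.0]
contact_force: [-9.1, -2.8, -0.2]
opening: 0.699
finger_force: 4.6
top 911 [0.0132 0.017  0.0206] slope [-0.049 -0.006  0.045]
side 2330 [0.0155 0.019  0.0219] slope [-0.061  0.011  0.051]
```

The board is lifting: the slope is about 3° at a steady 9 N. Continuing along the arc.

```bash
python3 -m inch '[{"slide":[0.05,0,-0.45],"turn":0,"grip":6},{"slide":[0.1,0,-0.9],"turn":0,"grip":6},{"slide":[0.2,0,-1.4],"turn":0,"grip":6},{"slide":[0.3,0,-1.95],"turn":0,"grip":6},{"slide":[0.3,0,-1.95],"turn":0,"grip":6}]'; python3 - <<'E'
from h import *
o=grab("5")
for n in o:
  W=pts(n,o[n][1]);x,y,z=W[...,0],W[...,1],W[...,2]
  k=(x>.505)&(x<.585)&(y>.015)&(y<.13)&(z>.005)&(z<.08);P=W[k];A=np.c_[P[:,:2],np.ones(len(P))]
  print(n,k.sum(),np.percentile(P[:,2],[5,50,95]).round(4),"slope",np.linalg.lstsq(A,P[:,2],rcond=None)[0].round(3))
E
```

```text
time: 8.4
eef_pos: [0.4815, 0.074, 0.0208]
tcp_rot: [1.0, 0.023, -0.008, 0.0]
contact_force: [-11.4, -2.2, 2.8]
opening: 0.706
finger_force: 5.5
top 759 [0.0162 0.0222 0.0283] slope [-0.244 -0.014  0.161]
side 2044 [0.0191 0.0277 0.0369] slope [-0.251  0.002  0.165]
```

```bash
python3 -m inch '[{"slide":[0.15,0,-0.5],"turn":0,"grip":6},{"slide":[0.32,0,-1.0],"turn":0,"grip":6},{"slide":[0.53,0,-1.5],"turn":0,"grip":6},{"slide":[0.75,0,-1.95],"turn":0,"grip":6},{"slide":[1.0,0,-2.4],"turn":0,"grip":6},{"slide":[1.29,0,-2.83],"turn":0,"grip":6},{"slide":[1.29,0,-2.83],"turn":0,"grip":6}]'; python3 - <<'E'
from h import *
o=grab("6")
for n in o:
  W=pts(n,o[n][1]);x,y,z=W[...,0],W[...,1],W[...,2]
  k=(x>.52)&(x<.585)&(y>.015)&(y<.13)&(z>.01)&(z<.09);P=W[k];A=np.c_[P[:,:2],np.ones(len(P))]
  print(n,k.sum(),np.percentile(P[:,2],[5,50,95]).round(4),"slope",np.linalg.lstsq(A,P[:,2],rcond=None)[0].round(3))
E
```

```text
time: 9.2
eef_pos: [0.4956, 0.0747, 0.0503]
tcp_rot: [1.0, 0.023, -0.007, -0.0]
contact_force: [-12.4, -0.7, 7.6]
opening: 0.707
finger_force: 6.5
top 265 [0.0165 0.0227 0.041 ] slope [-0.684 -0.031  0.42 ]
side 1339 [0.0214 0.0381 0.0585] slope [-0.662 -0.011  0.408]
```

```bash
python3 -m inch '[{"slide":[0.3,0,-0.6],"turn":0,"grip":6},{"slide":[0.72,0,-1.1],"turn":0,"grip":6},{"slide":[1.1,0,-1.45],"turn":0,"grip":6},{"slide":[1.47,0,-1.8],"turn":0,"grip":6},{"slide":[1.9,0,-2.1],"turn":0,"grip":6},{"slide":[2.3,0,-2.35],"turn":0,"grip":6},{"slide":[2.3,0,-2.35],"turn":0,"grip":6}]'; python3 - <<'E'
from h import *
o=grab("7")
for n in o:
  W=pts(n,o[n][1]);x,y,z=W[...,0],W[...,1],W[...,2]
  k=(x>.535)&(x<.592)&(y>.025)&(y<.12)&(z>.01)&(z<.1);P=W[k];A=np.c_[P[:,:2],np.ones(len(P))]
  print(n,k.sum(),np.percentile(P[:,2],[5,50,95]).round(4),"slope",np.linalg.lstsq(A,P[:,2],rcond=None)[0].round(3))
im=cv2.cvtColor(o["side"][0],cv2.COLOR_RGB2BGR)
cv2.imwrite("pics/c7.png",cv2.resize(im[100:340,200:500],None,fx=2.5,fy=2.5))
E
```

```text
time: 10.0
eef_pos: [0.5244, 0.0755, 0.0752]
tcp_rot: [1.0, 0.022, 0.001, 0.0]
contact_force: [-1.1, -0.0, 0.6]
opening: 0.707
finger_force: 0.3Traceback (most recent call last):
  File "<stdin>", line 6, in <module>
    return _quantile_unchecked(
        a, q, axis, out, overwrite_input, method, keepdims, weights)
    return _ureduce(a,
                    func=_quantile_ureduce_func,
    ...<5 lines>...
                    overwrite_input=overwrite_input,
                    method=method)
    r = func(a, **kwargs)
    result = _quantile(arr,
                       quantiles=q,
    ...<2 lines>...
                       out=out,
                       weights=wgt)
    slices_having_nans = np.isnan(arr[-1, ...])
                                  ~~~^^^^^^^^^
IndexError: index -1 is out of bounds for axis 0 with size 0
```

```bash
python3 - <<'E'
import cv2,numpy as np
a=cv2.imread("pics/side7.png")[120:320,200:450];b=cv2.imread("pics/top7.png")[180:380,200:400]
cv2.imwrite("pics/c7.png",np.hstack([cv2.resize(a,(500,400)),cv2.resize(b,(300,300)).copy() if 0 else cv2.resize(b,(300,400))]))
E
```

```text
(no output)
```

View pics/c7.png

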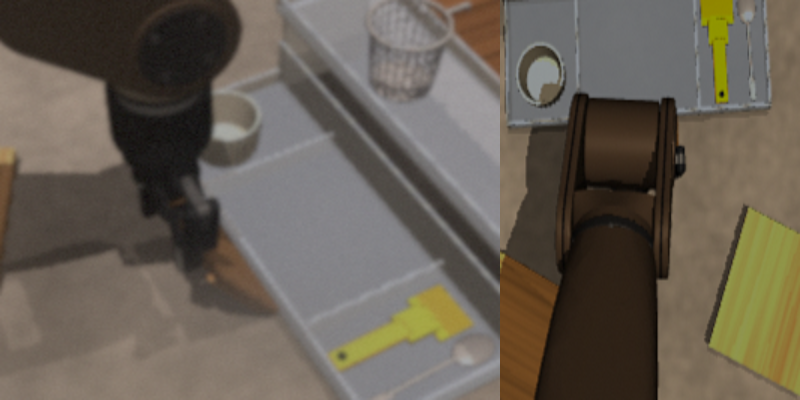

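```bash
python3 - <<'E'
from h import *
W=pts("side",np.load("pics/side7d.npy"))
for v in(240,250,255,260,265,270):print(v,[W[v,u].round(3).tolist() for u in(306,312,318,324,330)])
E
```

```text
240 [[0.534, 0.014, 0.142], [0.581, 0.097, 0.027], [0.593, 0.096, 0.021], [0.609, 0.104, 0.005], [0.618, 0.098, 0.006]]
250 [[0.539, 0.028, 0.099], [0.558, 0.047, 0.067], [0.58, 0.069, 0.03], [0.594, 0.074, 0.018], [0.608, 0.078, 0.005]]
255 [[0.538, 0.026, 0.09], [0.547, 0.023, 0.087], [0.567, 0.042, 0.055], [0.589, 0.064, 0.017], [0.596, 0.054, 0.025]]
260 [[0.537, 0.024, 0.079], [0.544, 0.017, 0.083], [0.557, 0.022, 0.07], [0.576, 0.039, 0.04], [0.594, 0.051, 0.014]]
265 [[0.556, 0.069, 0.0], [0.548, 0.026, 0.058], [0.555, 0.018, 0.063], [0.567, 0.019, 0.055], [0.587, 0.036, 0.022]]
270 [[0.551, 0.058, 0.002], [0.562, 0.056, -0.002], [0.559, 0.026, 0.037], [0.567, 0.019, 0.042], [0.578, 0.02, 0.033]]
```

Depth along the board's face gives about 59°, standing properly against the lip. I'll carry on to near vertical.

```bash
python3 -m inch '[{"slide":[0.6,0,-0.3],"turn":0,"grip":6},{"slide":[1.2,0,-0.5],"turn":0,"grip":6},{"slide":[1.7,0,-0.6],"turn":0,"grip":6},{"slide":[2.2,0,-0.7],"turn":0,"grip":6},{"slide":[2.7,0,-0.8],"turn":0,"grip":6},{"slide":[3.2,0,-0.8],"turn":0,"grip":6},{"slide":[3.2,0,-0.8],"turn":0,"grip":6}]'; python3 - <<'E'
from h import *
o=grab("8")
W=pts("side",o["side"][1]);x,y,z=W[...,0],W[...,1],W[...,2]
h=cv2.cvtColor(o["side"][0],cv2.COLOR_RGB2HSV);k=(x>.53)&(x<.66)&(y>.0)&(y<.14)&(z>.03)&(z<.13)&(h[...,1]>90)
P=W[k]
for a in np.arange(.03,.13,.01):
  q=P[(P[:,2]>=a)&(P[:,2]<a+.01)]
  if len(q):print(round(a,3),len(q),np.percentile(q[:,0],[10,50,90]).round(4),np.percentile(q[:,1],[5,95]).round(3))
E
```

```text
time: 10.8
eef_pos: [0.5558, 0.0769, 0.0827]
tcp_rot: [1.0, 0.022, 0.0, 0.0]
contact_force: [0.4, 1.4, 0.7]
opening: 0.706
finger_force: 0.0
0.03 18 [0.5703 0.5715 0.5753] [0.027 0.124]
0.04 20 [0.5678 0.5718 0.5764] [0.026 0.123]
0.05 37 [0.566  0.5699 0.5742] [0.026 0.122]
0.06 42 [0.5647 0.5674 0.5739] [0.025 0.123]
0.07 39 [0.5634 0.5684 0.5725] [0.025 0.102]
0.08 50 [0.5615 0.5685 0.5736] [0.019 0.103]
0.09 51 [0.5644 0.5699 0.5719] [0.02  0.082]
0.1 43 [0.5577 0.5726 0.575 ] [0.019 0.108]
```

```bash
python3 -m inch '[{"slide":[0.3,0,0],"turn":0,"grip":6},{"slide":[0.6,0,0],"turn":0,"grip":6},{"slide":[0.9,0,0],"turn":0,"grip":6},{"slide":[1.2,0,0],"turn":0,"grip":6},{"slide":[1.2,0,0],"turn":0,"grip":6}]'; python3 - <<'E'
from h import *
o=grab("9")
W=pts("side",o["side"][1]);x,y,z=W[...,0],W[...,1],W[...,2]
h=cv2.cvtColor(o["side"][0],cv2.COLOR_RGB2HSV);k=(x>.53)&(x<.7)&(y>.0)&(y<.14)&(z>.01)&(z<.13)&(h[...,1]>90)
P=W[k]
for a in np.arange(.01,.13,.01):
  q=P[(P[:,2]>=a)&(P[:,2]<a+.01)]
  if len(q):print(round(a,3),len(q),np.percentile(q[:,0],[10,50,90]).round(4),np.percentile(q[:,1],[5,95]).round(3))
a=cv2.cvtColor(o["side"][0],cv2.COLOR_RGB2BGR)[100:320,220:500];cv2.imwrite("pics/c9.png",cv2.resize(a,None,fx=2.5,fy=2.5))
E
```

```text
time: 11.4
eef_pos: [0.5675, 0.0775, 0.0827]
tcp_rot: [1.0, 0.022, 0.0, 0.0]
contact_force: [0.0, 1.2, -0.1]
opening: 0.703
finger_force: 0.0
0.01 54 [0.5747 0.5789 0.5826] [0.051 0.124]
0.02 62 [0.5747 0.5786 0.5828] [0.029 0.124]
0.03 86 [0.5749 0.5779 0.5831] [0.029 0.123]
0.04 83 [0.5748 0.5793 0.5848] [0.022 0.124]
0.05 86 [0.5748 0.5792 0.5858] [0.021 0.123]
0.06 92 [0.5749 0.5791 0.5856] [0.02  0.123]
0.07 67 [0.5748 0.5816 0.5868] [0.019 0.106]
0.08 77 [0.5753 0.5841 0.5871] [0.019 0.102]
0.09 92 [0.5806 0.5853 0.589 ] [0.02  0.085]
0.1 49 [0.5814 0.5899 0.5923] [0.021 0.106]
0.12 1 [0.5566 0.5566 0.5566] [0.046 0.046]
```

View pics/c9.png

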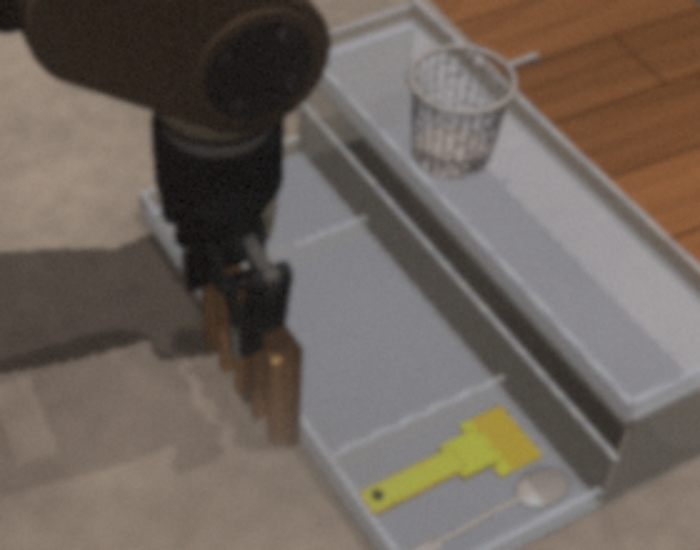

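The picture shows the board upright against the lip, ribs towards the robot, with its right side at crop (285,390). Now I'll push its top over the lip.

```bash
python3 -m inch '[{"slide":[0.5,0,0],"turn":0,"grip":6},{"slide":[1.0,0,0],"turn":0,"grip":6},{"slide":[1.5,0,0],"turn":0,"grip":6},{"slide":[2.0,0,0],"turn":0,"grip":6},{"slide":[2.5,0,0],"turn":0,"grip":6},{"slide":[3.0,0,0],"turn":0,"grip":6},{"slide":[3.5,0,0],"turn":0,"grip":6},{"slide":[4.0,0,0],"turn":0,"grip":6},{"slide":[4.0,0,0],"turn":0,"grip":6},{"slide":[4.0,0,0],"turn":0,"grip":6}]'; python3 - <<'E'
from h import *
o=grab("10")
W=pts("side",o["side"][1]);x,y,z=W[...,0],W[...,1],W[...,2]
h=cv2.cvtColor(o["side"][0],cv2.COLOR_RGB2HSV);k=(x>.5)&(x<.75)&(y>.0)&(y<.15)&(z>.01)&(z<.13)&(h[...,1]>90)
P=W[k]
for a in np.arange(.01,.13,.01):
  q=P[(P[:,2]>=a)&(P[:,2]<a+.01)]
  if len(q):print(round(a,3),len(q),np.percentile(q[:,0],[10,50,90]).round(4),np.percentile(q[:,1],[5,95]).round(3))
E
```

```text
time: 12.5
eef_pos: [0.607, 0.0792, 0.0826]
tcp_rot: [1.0, 0.022, -0.0, -0.0]
contact_force: [0.3, 1.1, -0.0]
opening: 0.706
finger_force: 0.0
0.01 1 [0.6447 0.6447 0.6447] [0.045 0.045]
0.02 183 [0.6227 0.6328 0.6394] [0.022 0.126]
0.03 1155 [0.5757 0.6048 0.6246] [0.021 0.125]
0.04 1331 [0.5448 0.5656 0.5964] [0.024 0.128]
0.05 126 [0.5431 0.5486 0.557 ] [0.026 0.127]
0.09 14 [0.5971 0.6016 0.6081] [0.037 0.11 ]
0.1 5 [0.5993 0.6043 0.6067] [0.11  0.112]
0.11 4 [0.5997 0.609  0.6113] [0.058 0.111]
0.12 4 [0.5966 0.5982 0.6057] [0.048 0.112]
```

The board has tipped over the lip. Its front end is on the compartment floor (x ≈ 0.645), and the square end is raised on the robot side (x ≈ 0.543, z ≈ 0.03–0.05). Next I'll retreat, come down behind that end and push it in.

```bash
python3 -m inch '[{"slide":[-5,0,-0.5],"turn":0,"grip":6},{"slide":[-9.6,0,-0.5],"turn":0,"grip":6},{"slide":[-9.6,0,0],"turn":0,"grip":6},{"slide":[-9.6,0,3],"turn":0,"grip":6},{"slide":[-9.6,0,5.9],"turn":0,"grip":6},{"slide":[-9.6,0,5.9],"turn":0,"grip":6},{"slide":[-9.6,0,5.9],"turn":0,"grip":6}]'
python3 -m inch '[{"slide":[1,0,0],"turn":0,"grip":6},{"slide":[2,0,0],"turn":0,"grip":6},{"slide":[2.6,0,0],"turn":0,"grip":6},{"slide":[3.2,0,0],"turn":0,"grip":6},{"slide":[3.8,0,0],"turn":0,"grip":6},{"slide":[4.4,0,0],"turn":0,"grip":6},{"slide":[4.4,0,0],"turn":0,"grip":6}]'
python3 - <<'E'
from h import *
o=grab("11")
W=pts("side",o["side"][1]);x,y,z=W[...,0],W[...,1],W[...,2]
h=cv2.cvtColor(o["side"][0],cv2.COLOR_RGB2HSV);k=(x>.5)&(x<.76)&(y>.0)&(y<.15)&(z>.008)&(z<.08)&(h[...,1]>90)
P=W[k]
for a in np.arange(.00,.08,.01):
  q=P[(P[:,2]>=a)&(P[:,2]<a+.01)]
  if len(q):print(round(a,3),len(q),np.percentile(q[:,0],[10,50,90]).round(4),np.percentile(q[:,1],[5,95]).round(3))
a=cv2.cvtColor(o["side"][0],cv2.COLOR_RGB2BGR)[100:320,220:500];cv2.imwrite("pics/c11.png",cv2.resize(a,None,fx=2.5,fy=2.5))
E
```

```text
time: 13.3
eef_pos: [0.5112, 0.075, 0.0237]
tcp_rot: [1.0, 0.022, -0.0, -0.0]
contact_force: [0.3, -1.2, 0.3]
opening: 0.701
finger_force: 0.0
time: 14.0
eef_pos: [0.5559, 0.0769, 0.0238]
tcp_rot: [1.0, 0.022, 0.0, 0.0]
contact_force: [-1.1, -0.9, 0.1]
opening: 0.701
finger_force: 0.0
0.0 37 [0.5416 0.5445 0.5494] [0.018 0.12 ]
0.01 446 [0.5412 0.5487 0.5598] [0.019 0.123]
0.02 300 [0.5508 0.5667 0.5815] [0.019 0.104]
0.03 284 [0.5694 0.5883 0.6019] [0.021 0.107]
0.04 622 [0.5973 0.6099 0.6271] [0.023 0.122]
0.05 556 [0.6104 0.6238 0.6321] [0.028 0.128]
0.06 2 [0.5451 0.5464 0.5477] [0.048 0.103]
0.07 11 [0.543  0.5442 0.5654] [0.017 0.046]
```

View pics/c11.png

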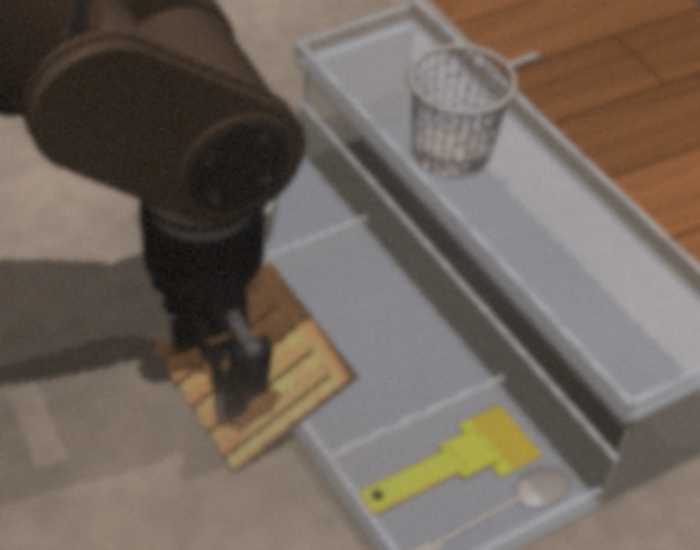

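The board tipped back. Its square end now rests on the worktop (x ≈ 0.541) and the middle is on the lip, ribs up, with the finger over the ribs at about (240,390). I'll retreat, narrow the fingers and push the end from low down.

```bash
python3 -m inch '[{"slide":[0,0,-1.5],"turn":0,"grip":6},{"slide":[0,0,-2.5],"turn":0,"grip":6},{"slide":[-4,0,-2.5],"turn":0,"grip":3},{"slide":[-6.2,0,-2.5],"turn":0,"grip":3},{"slide":[-6.2,0,-2.5],"turn":0,"grip":3},{"slide":[-6.2,0,0],"turn":0,"grip":3},{"slide":[-6.2,0,1.9],"turn":0,"grip":3},{"slide":[-6.2,0,1.9],"turn":0,"grip":3}]'
python3 -m inch '[{"slide":[1,0,0],"turn":0,"grip":3},{"slide":[2,0,0],"turn":0,"grip":3},{"slide":[3,0,0],"turn":0,"grip":3},{"slide":[3.5,0,0],"turn":0,"grip":3},{"slide":[4,0,0],"turn":0,"grip":3},{"slide":[4.5,0,0],"turn":0,"grip":3},{"slide":[5,0,0],"turn":0,"grip":3},{"slide":[5,0,0],"turn":0,"grip":3}]'
cat > m.py <<'E'
from h import *
import sys
o=grab(sys.argv[1])
W=pts("side",o["side"][1]);x,y,z=W[...,0],W[...,1],W[...,2]
h=cv2.cvtColor(o["side"][0],cv2.COLOR_RGB2HSV);k=(x>.5)&(x<.76)&(y>.0)&(y<.15)&(z>.008)&(z<.1)&(h[...,1]>90)
P=W[k]
for a in np.arange(.52,.76,.02):
  q=P[(P[:,0]>=a)&(P[:,0]<a+.02)]
  if len(q)>15:print(round(a,3),len(q),"z",np.percentile(q[:,2],[10,50,90]).round(4),"y",np.percentile(q[:,1],[5,95]).round(3))
E
python3 m.py 12
```

```text
time: 14.9
eef_pos: [0.4924, 0.0742, 0.0034]
tcp_rot: [1.0, 0.022, -0.001, -0.0]
contact_force: [-0.5, 0.1, 0.4]
opening: 0.349
finger_force: 0.0
time: 15.7
eef_pos: [0.5436, 0.0764, 0.0045]
tcp_rot: [1.0, 0.022, 0.0, -0.0]
contact_force: [-0.5, 0.4, -0.1]
opening: 0.355
finger_force: 0.4
0.54 30 z [0.0148 0.0182 0.0931] y [0.013 0.055]
0.56 308 z [0.0124 0.0205 0.0306] y [0.019 0.056]
0.58 666 z [0.0291 0.0385 0.0473] y [0.021 0.106]
0.6 812 z [0.0454 0.0551 0.0646] y [0.023 0.125]
0.62 705 z [0.0616 0.0679 0.0702] y [0.023 0.133]
0.64 111 z [0.0672 0.0688 0.07  ] y [0.025 0.117]
```

```bash
python3 -m inch '[{"slide":[0.5,0,0],"turn":0,"grip":3},{"slide":[1.0,0,0],"turn":0,"grip":3},{"slide":[1.4,0,0],"turn":0,"grip":3},{"slide":[1.4,0,0],"turn":0,"grip":3},{"slide":[1.4,0,0],"turn":0,"grip":3}]'
python3 m.py 13
```

```text
time: 16.3
eef_pos: [0.5572, 0.077, 0.0046]
tcp_rot: [1.0, 0.022, 0.0, 0.0]
contact_force: [-0.9, -0.8, -0.1]
opening: 0.352
finger_force: 1.0
0.56 101 z [0.0135 0.0196 0.029 ] y [0.019 0.052]
0.58 535 z [0.0253 0.0458 0.0597] y [0.02  0.091]
0.6 812 z [0.0586 0.0743 0.0881] y [0.021 0.101]
0.62 553 z [0.0876 0.0929 0.0951] y [0.022 0.122]
```

Pushing the end low only stands the board up steeper, to about 55°. It needs a push along its own axis, up and forward, from a flatter lean. I'll ease back first so it flattens.

```bash
python3 -m inch '[{"slide":[-1,0,0],"turn":0,"grip":3},{"slide":[-2,0,0],"turn":0,"grip":3},{"slide":[-3,0,0],"turn":0,"grip":3},{"slide":[-4,0,0],"turn":0,"grip":3},{"slide":[-4,0,0],"turn":0,"grip":3},{"slide":[-4,0,0],"turn":0,"grip":3}]'
python3 m.py 14
```

```text
time: 17.0
eef_pos: [0.5171, 0.0753, 0.0049]
tcp_rot: [1.0, 0.022, 0.0, 0.0]
contact_force: [0.3, 0.3, 0.3]
opening: 0.347
finger_force: 0.0
0.54 346 z [0.0119 0.0176 0.0244] y [0.019 0.099]
0.56 705 z [0.0202 0.0271 0.0344] y [0.021 0.123]
0.58 737 z [0.0305 0.0373 0.0445] y [0.022 0.127]
0.6 711 z [0.0405 0.0472 0.0532] y [0.023 0.127]
0.62 468 z [0.0481 0.0505 0.0525] y [0.024 0.131]
```

```bash
python3 -m inch '[{"slide":[0.7,0,0],"turn":0,"grip":3},{"slide":[1.2,0,0],"turn":0,"grip":3},{"slide":[1.5,0,-0.1],"turn":0,"grip":3},{"slide":[1.8,0,-0.3],"turn":0,"grip":3},{"slide":[2.1,0,-0.5],"turn":0,"grip":3},{"slide":[2.4,0,-0.7],"turn":0,"grip":3},{"slide":[2.7,0,-0.9],"turn":0,"grip":3},{"slide":[2.7,0,-0.9],"turn":0,"grip":3}]'
python3 m.py 15
```

```text
time: 17.9
eef_pos: [0.5448, 0.0765, 0.0142]
tcp_rot: [1.0, 0.022, 0.001, 0.0]
contact_force: [-1.5, -0.1, 0.5]
opening: 0.352
finger_force: 0.6
0.54 27 z [0.0235 0.0608 0.0826] y [0.021 0.082]
0.56 285 z [0.02   0.0266 0.0337] y [0.02  0.055]
0.58 581 z [0.0309 0.0374 0.0442] y [0.021 0.115]
0.6 722 z [0.0407 0.0471 0.0544] y [0.023 0.125]
0.62 708 z [0.0502 0.0567 0.0622] y [0.023 0.128]
0.64 413 z [0.0572 0.059  0.061 ] y [0.025 0.131]
```

That works: it slid along its axis at a constant slope, and the front end is now at about 0.65. I'll continue.

```bash
python3 -m inch '[{"slide":[0.3,0,-0.2],"turn":0,"grip":3},{"slide":[0.6,0,-0.4],"turn":0,"grip":3},{"slide":[0.9,0,-0.55],"turn":0,"grip":3},{"slide":[1.2,0,-0.7],"turn":0,"grip":3},{"slide":[1.5,0,-0.85],"turn":0,"grip":3},{"slide":[1.5,0,-0.85],"turn":0,"grip":3},{"slide":[1.5,0,-0.85],"turn":0,"grip":3}]'
python3 m.py 16
```

```text
time: 18.7
eef_pos: [0.5593, 0.0772, 0.0224]
tcp_rot: [1.0, 0.022, 0.0, -0.0]
contact_force: [-2.5, -0.1, 2.9]
opening: 0.356
finger_force: 1.6
0.56 108 z [0.0268 0.0334 0.072 ] y [0.022 0.081]
0.58 310 z [0.0293 0.0362 0.0429] y [0.02  0.057]
0.6 608 z [0.0392 0.0451 0.0517] y [0.022 0.121]
0.62 721 z [0.0474 0.0535 0.0603] y [0.024 0.127]
0.64 659 z [0.0557 0.0609 0.0652] y [0.024 0.129]
0.66 276 z [0.0587 0.0609 0.0629] y [0.025 0.131]
```

The board's centre (x ≈ 0.62) is past the lip and only finger friction holds the end down. I'll ease back slightly to let the front drop.

```bash
python3 -m inch '[{"slide":[-0.4,0,0],"turn":0,"grip":3},{"slide":[-0.8,0,0],"turn":0,"grip":3},{"slide":[-0.8,0,0],"turn":0,"grip":3},{"slide":[-0.8,0,0],"turn":0,"grip":3},{"slide":[-0.8,0,0],"turn":0,"grip":3},{"slide":[-0.8,0,0],"turn":0,"grip":3}]'
python3 m.py 17
```

```text
time: 19.4
eef_pos: [0.5513, 0.0768, 0.0222]
tcp_rot: [1.0, 0.022, 0.0, 0.0]
contact_force: [0.1, 0.7, 0.8]
opening: 0.353
finger_force: 0.0
0.56 72 z [0.0366 0.0409 0.0484] y [0.021 0.054]
0.58 322 z [0.0346 0.0395 0.0453] y [0.02  0.101]
0.6 537 z [0.0303 0.0351 0.0406] y [0.022 0.126]
0.62 524 z [0.0252 0.0297 0.0352] y [0.024 0.126]
0.64 509 z [0.0201 0.0247 0.0302] y [0.025 0.128]
0.66 199 z [0.0152 0.0182 0.0255] y [0.023 0.127]
```

It's stable with the front end on the floor and the square end raised (z ≈ 0.03–0.047 at x ≈ 0.57). Now a level push just above the lip.

```bash
python3 -m inch '[{"slide":[0,0,-0.6],"turn":0,"grip":3},{"slide":[0.6,0,-0.6],"turn":0,"grip":3},{"slide":[1.2,0,-0.6],"turn":0,"grip":3},{"slide":[1.8,0,-0.6],"turn":0,"grip":3},{"slide":[2.4,0,-0.6],"turn":0,"grip":3},{"slide":[3,0,-0.6],"turn":0,"grip":3},{"slide":[3.6,0,-0.6],"turn":0,"grip":3},{"slide":[3.6,0,-0.6],"turn":0,"grip":3}]'
python3 m.py 18
python3 -m inch '[{"slide":[0.4,0,0],"turn":0,"grip":3},{"slide":[0.8,0,0],"turn":0,"grip":3},{"slide":[1.2,0,0],"turn":0,"grip":3},{"slide":[1.4,0,0],"turn":0,"grip":3},{"slide":[1.4,0,0],"turn":0,"grip":3}]'
python3 m.py 19
```

```text
time: 20.3
eef_pos: [0.5881, 0.0783, 0.0283]
tcp_rot: [1.0, 0.022, 0.001, 0.0]
contact_force: [-0.5, -0.2, -0.4]
opening: 0.35
finger_force: 0.0
0.58 27 z [0.0574 0.0805 0.0936] y [0.027 0.094]
0.6 270 z [0.0312 0.0344 0.0406] y [0.021 0.06 ]
0.62 273 z [0.0271 0.031  0.0368] y [0.022 0.077]
0.64 488 z [0.0232 0.0274 0.0329] y [0.024 0.127]
0.66 505 z [0.0194 0.0238 0.0291] y [0.026 0.129]
0.68 326 z [0.0147 0.0184 0.0252] y [0.025 0.129]
time: 20.9
eef_pos: [0.6014, 0.0789, 0.0283]
tcp_rot: [1.0, 0.022, 0.0, 0.0]
contact_force: [0.0, -0.6, -0.6]
opening: 0.351
finger_force: 0.0
0.58 17 z [0.0417 0.0747 0.0926] y [0.033 0.096]
0.6 198 z [0.014  0.02   0.0398] y [0.022 0.068]
0.62 309 z [0.0134 0.0159 0.022 ] y [0.022 0.076]
0.64 332 z [0.0133 0.0165 0.0224] y [0.023 0.08 ]
0.66 521 z [0.0136 0.0171 0.0226] y [0.026 0.128]
0.68 469 z [0.0133 0.0153 0.0218] y [0.026 0.13 ]
0.7 43 z [0.0091 0.0104 0.0126] y [0.027 0.125]
```

It's flat: rib tops at 22 mm and the plank at 15 mm, exactly floor + 17 and floor + 10. I'll retreat and check.

```bash
python3 -m inch '[{"slide":[0,0,-5],"turn":0,"grip":3},{"slide":[0,0,-10],"turn":0,"grip":3},{"slide":[0,0,-15],"turn":0,"grip":3},{"slide":[-5,0,-18],"turn":0,"grip":3},{"slide":[-10,0,-18],"turn":0,"grip":3},{"slide":[-12,5,-18],"turn":0,"grip":3},{"slide":[-12,10,-18],"turn":0,"grip":3},{"slide":[-12,15,-18],"turn":0,"grip":3},{"slide":[-12,20,-18],"turn":0,"grip":3},{"slide":[-12,25,-18],"turn":0,"grip":3},{"slide":[-12,25,-18],"turn":0,"grip":3}]'
python3 m.py 20; python3 - <<'E'
import cv2,numpy as np
a=cv2.imread("pics/side20.png")[90:340,230:530];b=cv2.imread("pics/top20.png")[90:290,180:400]
cv2.imwrite("pics/c20.png",np.hstack([cv2.resize(a,(420,350)),cv2.resize(b,(380,350))]))
E
```

```text
time: 22.1
eef_pos: [0.4918, -0.1807, 0.2085]
tcp_rot: [1.0, 0.019, 0.0, 0.001]
contact_force: [0.3, 1.1, -0.3]
opening: 0.352
finger_force: 0.0
```

View pics/c20.png

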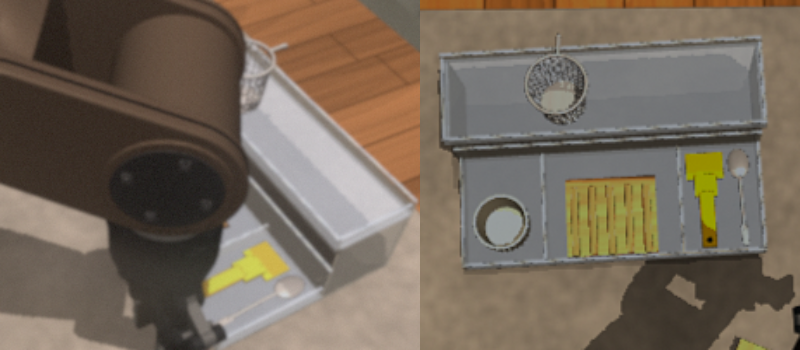

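The top view shows the board ribs up, fully inside the middle compartment (crop 565–658, 178–257). The ramekin, scraper, teaspoon and filter cup look undisturbed, and the robot is clear of everything. Handing in.

```bash
python3 -c "
from plant import ctrl
print(ctrl.sign_off())"
```

```text
the job is handed in; nothing more can be done
None
```

The drip board lies ribs up and flat on the middle compartment's floor, the ramekin, scraper, teaspoon and filter cup look undisturbed, and I handed the job in at about 22 s of the 72 s allowed.

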